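# Check a filter-head port with a go / no-go plug gauge

## Robot

A 6-joint arm with a two-finger parallel gripper is mounted at the origin on a cart in front of the work surface, level with it; the furniture and walls round the work are solid. World frame = base frame: x ahead of the robot, y to its left, z up, the work surface at z = 0. Lengths are in m, angles in rad, forces in N, time in s.
With the tool pointing down it reaches from about 0.25 to 0.725 m from the base axis. Payload 4 kg.
Tool frame: the origin (TCP) lies midway between the tips of the shut fingers; the grasp point (between the pads) lies 19 mm behind it (bot.grip_point_offset is the distance from the TCP to the grasp point, in m); z points along the fingers, y is the line along which they close (so a half turn about z gives the same grasp; the last joint's range is limited). The gripper opens to 85 mm and grips with 20 to 120 N. Pads are 22 mm wide; open, the fingers measure 114 mm over their backs; the gripper's body (76 mm by 85 mm) begins 54 mm behind the grasp point. The pads swing forward as they close: fully open they stand 13 mm farther back than shut.
Start: joints at [1.277, 0.241, 0.005, 1.335, 0, 1.571], TCP at [0.145, 0.479, 0.231] pointing down, gripper open.
Joint ranges: [-2.72, 2.72], [-1.05, 1.87], [-1.09, 1.28], [-1.99, 2.15], [-1.42, 1.44], [-3.14, 3.14]. Speed limits (rad/s): [2.79, 2.79, 3.14, 3.14, 3.14, 3.14].

## Interface

Orientations are given as a unit quaternion [x, y, z, w].
In Python, from workcell import bot gives the robot as it stands.
- The arm moves only by the tool step_arm, never from a script. Its argument "targets" is text: rows parted by semicolons, each of 7 numbers parted by spaces: the opening, from -1 (shut) to 1 (fully open), so that 0 is half open, then the shift along the world's x, y, z normalised to -1 to 1, where 1 is 0.5 m, then the turn, a rotation vector about the world's x, y, z normalised to -1 to 1, where 1 is pi/4 rad. In form: gripper x y z wx wy wz; .... A call has 1 to 10 rows; each row is the pose to reach, as a shift and turn from the pose commanded when the call began; what a row does not reach only later rows make up. A row lasts 1/12 s, in which the tool goes at most 41.7 mm and 7.16 degrees, less where a joint would pass 70% of its speed; a pose out of reach is approached as far as the arm can. A call with a number of a shift or a turn outside -1 to 1 is refused whole. A call with a gripper value outside its range is refused whole. The fingers move at their own pace and stop on an object; the grip force is fixed at half the most. Time passes only in rows, so rows that repeat a pose let the fingers close. It gives the time, the measured TCP pose, the force, the opening and the grip force at its end, in the units of the state.
- bot.get_obs(): the state, without advancing time (a new reading comes with each control period).
- bot.camera(name): name is "side" or "top"; returns the picture (400x640x3 uint8, red, green, blue); there is no depth.
- bot.camera_info(name): a dict with "vertical_fov" (degrees; the focal length in pixels is half the picture's height over the tangent of half this angle, whatever the lens; pixels are square), "cx", "cy" (the principal point, pixels), "pose" (4x4, takes a point from camera to world coordinates). Camera axes: x right, y up, looking along -z (the intrinsics and any distortion apply to the point x, -y, -z); pixel columns grow to the right and rows downward; lengths in m; the calibration is good to about 2 mm. A picture is of the moment at which its call begins. camera_info takes no time and is no camera call.
- bot.job_done(): hands the job in; it is judged then, once.
The state is a dict: "clock": time; "joint_pos": joint angles; "joint_vel": joint speeds; "tau": joint torques, N m; "eef_pos": TCP position; "tool_rot": TCP orientation; "ft_force": force on the tool from outside, world axes, zero at the start; "ft_torque": the same for the moment, N m; "grip_width": finger opening in m; "grasp_force": force on a finger pad.
Only numpy, scipy, OpenCV 4.12 (cv2) and the standard library are available. Lean on these libraries where they do the work, as an engineer would, in place of code of your own. Each camera call takes 0.05 s, during which the arm holds its last target. There are 200 camera calls.

## Task

Check the bore of the filter head's port sleeve with the steel plug gauge: feel for the bore and slide the long plain go end fully home, until the gauge's collar sits against the sleeve's face, then draw it out and push the stepped no-go end in lightly but firmly (about 10 N, for a second) so that its nose enters and its thick land is stopped at the mouth. Then lay the gauge back in its wooden rest. Be gentle: never force the gauge against the port with more than about 30 N, and leave the other things on the worktop alone.

Things in the scene. Friction and masses are not known exactly. Their poses are not given: they have to be found in the camera images.
- gauge: double-ended steel plug gauge, 132 mm long, 0.15 to 0.31 kg, lying level in its wooden rest. Origin: middle of its square handle (24 x 24 mm, 80 mm long, y -40 to +40 mm). z is up as it lies; y runs along it towards the GO end, whose tip is at y +70; the tip of the no-go end is at y -62. Best gripped from above across the middle of the handle, on its two upright flats
- go_shoulder (a point): point on the gauge's axis in the outer face of its collar (gauge y = +40 mm; axes as the gauge's); it meets the port's face when the go end is fully home. The collar is 30 mm across, 4 mm thick; the go end beyond it is a plain cylinder 18 mm across, 30 mm long, its last 1.5 mm chamfered
- nogo_step (a point): point on the gauge's axis in the outer face of the thick no-go land (gauge y = -52 mm; axes as the gauge's); it meets the port's face when the land is stopped at the mouth. The land is 26 mm across, 12 mm long (y -40 to -52); beyond it a pilot nose 15 mm across, 10 mm long, its last 1 mm chamfered
- holder: fixed filter head: steel base 116 x 64 mm (x, y), 10 mm thick, with an upright aluminium housing 76 mm wide (x), 38 mm deep (y), 88 mm tall and a small clamp knob on each x side. A wide round seat, 52 mm across, runs through the housing along y; in it is clamped, immovable, the grey port sleeve, 42 mm outside, 40 mm long (its faces at y = +20 and -20 mm). Origin: centre of the underside
- port_nominal (a point): middle of the seat, 55 mm above the worktop; axes as the holder's (y along the bore, z up). The sleeve lies against the seat's wall, so its bore (20 mm across, straight through along y, square-edged, both mouths alike: use either or both) runs true along y but 5 mm off this middle, in any direction round it (up, down, aside). That direction is not measured: find the bore by feel
- rest: fixed wooden rest for the gauge: base 60 x 110 mm (x, y), 8 mm thick, two forked posts, 10 mm thick, at y = +28 and -28 mm; seats 32 mm above the worktop, 30 mm between the prongs, which are 48 mm tall. The handle lies on both posts along the rest's y, its middle 44 mm above the worktop; 46 mm between the posts is free for fingers. Origin: centre of the underside
- creamer: small creamer tub, 39 mm across, 24 mm tall, a bystander; origin at the centre of its underside
- pod: coffee pod, 51 mm across, 44 mm tall, a bystander; origin at the centre of its underside
- cartridge_near: round-cornered cartridge, 74 x 86 mm, 38 mm tall, a bystander; origin at the centre of its underside
- cartridge_far: round-cornered cartridge, 74 x 86 mm, 38 mm tall, a bystander; origin at the centre of its underside
- teaspoon: plastic teaspoon, 132 mm long, lying flat, a bystander; origin at the centre of its underside
- cup_lid: white cup lid, 95 mm across, 18 mm tall, a bystander; origin at the centre of its underside
Not all that is in view belongs to the job. Of the things shaped like the gauge, the steel one is meant.

How it is judged:
By the outcome, as a careful person would: the job done as asked, in the order asked, and still so for the second after the job is handed in, with the robot touching nothing.
It also fails if it takes over 72 s, if anything falls off the work surface, if the arm or the gripper's body presses on something with over 40 N, if the wrist force passes 120 N, or if a joint passes its speed limit or range.

## Working session

There is one attempt and no reset: what is moved stays moved. The work goes in short steps, Python scripts to look and compute and a tool call to move; the robot and the scene stay as the last step left them, time stands still between calls to the robot, and variables do not carry over. Pictures are saved under pics/ and viewed, at most 10 in all, crops included, and the job is handed in when it is done.

Besides the shell and the picture viewer there is one more tool, called after "Emit:" by a JSON object that holds its "method" and its "body". step_arm: Moves the arm, as the interface text tells. Scaled input: -1 to 1 covers 0.5 m each way for a shift and pi/4 rad each way for a turn. Its arguments: {"type":"object","properties":{"targets":{"type":"string"}},"required":["targets"]}

```bash
mkdir -p pics; python3 - <<'E'
from workcell import bot
import cv2,numpy as np
for n in("side","top"):
    cv2.imwrite(f"pics/{n}0.png",bot.camera(n)[:,:,::-1]); i=bot.camera_info(n); print(n,{k:(np.round(v,4).tolist() if k=='pose' else v) for k,v in i.items()})
o=bot.get_obs(); print(o); print(bot.grip_point_offset)
E
```

```text
side {'vertical_fov': 57.26803560024706, 'cx': 324.024326707154, 'cy': 198.90167875665065, 'pose': [[0.8422, 0.2683, -0.4677, -0.0008], [-0.539, 0.3965, -0.7431, -0.5988], [-0.0139, 0.8779, 0.4786, 0.498], [0.0, 0.0, 0.0, 1.0]]}
top {'vertical_fov': 53.954385421605444, 'cx': 318.0143382019279, 'cy': 203.7570351378977, 'pose': [[0.0242, 0.9841, -0.1758, 0.251], [-0.9997, 0.023, -0.0086, 0.0618], [-0.0044, 0.1759, 0.9844, 1.0486], [0.0, 0.0, 0.0, 1.0]]}
{'clock': 0.1, 'joint_pos': array([1.27694758e+00, 2.41314422e-01, 3.82743437e-03, 1.33521515e+00,
       1.95953258e-06, 1.57083629e+00]), 'joint_vel': array([ 1.56012911e-05, -2.23689352e-03,  2.27411726e-03,  1.73711249e-03,
        1.54461774e-04,  6.84484743e-04]), 'tau': array([-9.21871697e-05, -3.73139119e+01,  2.53010094e+01,  1.08687999e-02,
        3.96755013e-06, -2.88082603e-06]), 'eef_pos': array([0.14464847, 0.47800639, 0.23050156]), 'tool_rot': array([ 1.46416040e-01,  9.89222642e-01, -9.42498727e-04, -1.40452321e-04]), 'ft_force': array([ 0.50102373, -0.18873128,  0.51065431]), 'ft_torque': array([-0.05341869,  0.00646502, -0.09044154]), 'grasp_force': 0.0, 'grip_width': 0.0856865720872608}
0.0187
```

View pics/side0.png

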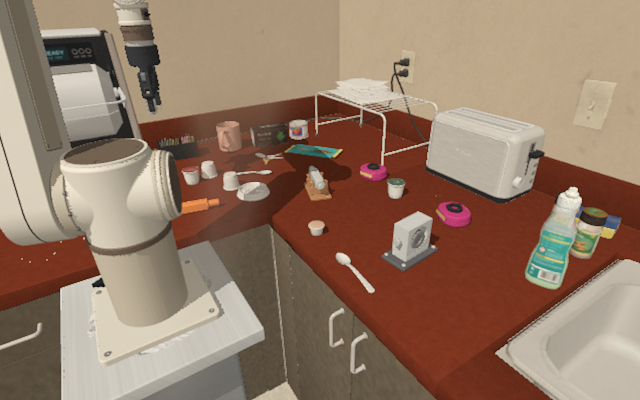

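View pics/top0.png

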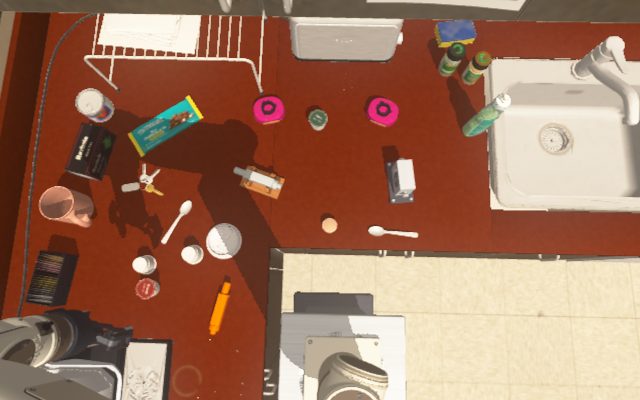

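The side view shows the steel gauge in its rest at about (316,185) and the filter head at (410,240). The top view has them at (262,180) and (401,180). I'll enlarge both.

```bash
cat > h.py <<'E'
from workcell import bot
import numpy as np, cv2
def ray(n,u,v):
    i=bot.camera_info(n); f=200/np.tan(np.radians(i["vertical_fov"])/2); P=np.array(i["pose"])
    d=P[:3,:3]@np.array([(u-i["cx"])/f,-(v-i["cy"])/f,-1]); return P[:3,3],d
def onz(n,u,v,z):
    o,d=ray(n,u,v); return o+d*(z-o[2])/d[2]
def proj(n,p):
    i=bot.camera_info(n); f=200/np.tan(np.radians(i["vertical_fov"])/2); P=np.array(i["pose"])
    c=P[:3,:3].T@(np.array(p)-P[:3,3]); return np.array([i["cx"]-f*c[0]/c[2],i["cy"]+f*c[1]/c[2]])
E
python3 - <<'E'
import cv2,numpy as np
s=cv2.imread('pics/side0.png');t=cv2.imread('pics/top0.png')
z=lambda im,x,y,w,h:cv2.resize(im[y:y+h,x:x+w],(400,300),interpolation=cv2.INTER_CUBIC)
a=np.vstack([np.hstack([z(t,222,150,80,60),z(t,362,150,80,60)]),np.hstack([z(s,276,155,80,60),z(s,370,208,80,60)])])
cv2.imwrite('pics/crop.png',a)
E
```

```text
(no output)
```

View pics/crop.png

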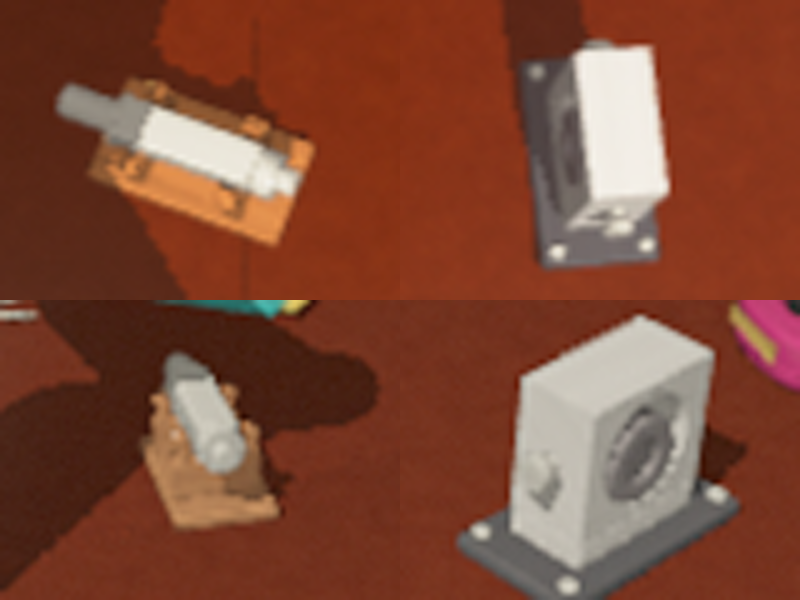

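```bash
python3 - <<'E'
from h import *
np.set_printoptions(precision=4,suppress=True)
T=lambda x,y:(222+x/5,150+y/5); T2=lambda x,y:(362+(x-400)/5,150+y/5)
S=lambda x,y:(276+x/5,155+(y-300)/5); S2=lambda x,y:(370+(x-400)/5,208+(y-300)/5)
go=onz('top',*T(60,102),.044);ng=onz('top',*T(299,182),.044)
d=go-ng;print('gauge top',go,ng,np.linalg.norm(d),np.degrees(np.arctan2(d[1],d[0])), ng+d*62/132)
c=[onz('top',*T(*p),.008) for p in[(125,78),(315,143),(277,245),(92,178)]];print('rest top',np.mean(c,0),c)
c=[onz('side',*S2(*p),.088) for p in[(523,377),(640,316),(713,352),(597,411)]];print('house side',np.mean(c,0),c)
c=[onz('top',*T2(*p),.088) for p in[(577,52),(652,46),(667,190),(594,199)]];print('house top',np.mean(c,0),c)
c=[onz('top',*T2(*p),.01) for p in[(522,65),(543,266),(658,258)]];print('base top',(c[0]+c[2])/2,c)
c=[onz('side',*S2(*p),.01) for p in[(460,540),(740,508)]];print('base side',c)
g=onz('side',*S(225,452),.044);print('side ng end',g, onz('side',*S(180,360),.044))
E
```

```text
gauge top [0.5146 0.2945 0.044 ] [0.4743 0.1666 0.044 ] 0.13414745543692477 72.52041756249659 [0.4933 0.2267 0.044 ]
rest top [0.493  0.2236 0.008 ] [array([0.5384, 0.2681, 0.008 ]), array([0.5043, 0.1625, 0.008 ]), array([0.4473, 0.1808, 0.008 ]), array([0.482 , 0.2829, 0.008 ])]
house side [ 0.5046 -0.1477  0.088 ] [array([ 0.4639, -0.1335,  0.088 ]), array([ 0.5399, -0.1248,  0.088 ]), array([ 0.5436, -0.1634,  0.088 ]), array([ 0.4712, -0.1691,  0.088 ])]
house top [ 0.5031 -0.1504  0.088 ] [array([ 0.5387, -0.1279,  0.088 ]), array([ 0.5427, -0.1659,  0.088 ]), array([ 0.4682, -0.172 ,  0.088 ]), array([ 0.4628, -0.1355,  0.088 ])]
base top [ 0.5012 -0.1494  0.01  ] [array([ 0.554 , -0.1132,  0.01  ]), array([ 0.4425, -0.1238,  0.01  ]), array([ 0.4483, -0.1855,  0.01  ])]
base side [array([ 0.441 , -0.1279,  0.01  ]), array([ 0.5584, -0.1785,  0.01  ])]
side ng end [0.4781 0.1769 0.044 ] [0.523  0.3002 0.044 ]
```

```bash
python3 - <<'E'
from h import *
c=np.array([.503,-.1495]);a=np.radians(5.6);ex=np.array([np.cos(a),np.sin(a),0]);ey=np.array([-np.sin(a),np.cos(a),0])
# sleeve face plane y'=-20 ; sample side image on a 0.1mm..: scale 6 px/mm, window 64mm
im=cv2.imread('pics/side0.png');xs=np.linspace(-34,34,408)/1e3;zs=np.linspace(89,21,408)/1e3
M=np.array([[proj('side',[c[0],c[1],0]+ex*x-ey*.02+np.array([0,0,z])) for x in xs] for z in zs],np.float32)
o=cv2.remap(im,M[...,0],M[...,1],cv2.INTER_CUBIC)
g=cv2.convertScaleAbs(o,alpha=1.3)
for r in(26,): cv2.circle(g,(204,204),r*6,(0,255,0),1)
cv2.drawMarker(g,(204,204),(0,0,255),0,12)
cv2.imwrite('pics/face.png',np.hstack([g,o])[:, :800])
E
```

```text
Traceback (most recent call last):
  File "h.py", line 9, in proj
    i=bot.camera_info(n); f=200/np.tan(np.radians(i["vertical_fov"])/2); P=np.array(i["pose"])
ValueError: time passes only in moves, steps and waits
```

Emit:
{"method": "step_arm", "body": {"targets": "1 0.05 -0.04 0 0 0 -0.15; 1 0.12 -0.08 0 0 0 -0.3; 1 0.19 -0.13 0 0 0 -0.45; 1 0.26 -0.18 0 0 0 -0.6; 1 0.32 -0.23 0 0 0 -0.75; 1 0.38 -0.28 0 0 0 -0.9; 1 0.44 -0.33 0 0 0 -1; 1 0.5 -0.38 -0.05 0 0 -1; 1 0.56 -0.42 -0.1 0 0 -1; 1 0.62 -0.46 -0.15 0 0 -1"}}

```text
clock: 0.93
eef_pos: [0.4499, 0.2513, 0.1609]
tool_rot: [0.514, 0.858, 0.001, 0.0]
ft_force: [0.5, -0.1, -0.1]
grip_width: 0.0857
grasp_force: 0.0
```

Emit:
{"method": "step_arm", "body": {"targets": "1 0.03 -0.02 0 0 0 -0.15; 1 0.06 -0.03 0 0 0 -0.3; 1 0.077 -0.043 0 0 0 -0.45; 1 0.077 -0.043 0 0 0 -0.6; 1 0.077 -0.043 0 0 0 -0.75; 1 0.077 -0.043 0 0 0 -0.9; 1 0.077 -0.043 0 0 0 -1; 1 0.077 -0.043 0 0 0 -1"}}

```text
clock: 1.6
eef_pos: [0.4867, 0.231, 0.1609]
tool_rot: [0.803, 0.595, -0.001, -0.0]
ft_force: [0.7, -0.3, 0.5]
grip_width: 0.0857
grasp_force: 0.0
```

```bash
python3 - <<'E'
s=open('h.py').read()
s=s.replace('def ray','I={n:bot.camera_info(n) for n in("side","top")}\ndef ray',1).replace('i=bot.camera_info(n)','i=I[n]')
open('h.py','w').write(s)
E
python3 - <<'E'
from h import *
c=np.array([.503,-.1495]);a=np.radians(5.6);ex=np.array([np.cos(a),np.sin(a),0]);ey=np.array([-np.sin(a),np.cos(a),0])
im=cv2.imread('pics/side0.png');xs=np.linspace(-34,34,400)/1e3;zs=np.linspace(89,21,400)/1e3
M=np.array([[proj('side',np.array([c[0],c[1],z])+ex*x-ey*.02) for x in xs] for z in zs],np.float32)
o=cv2.remap(im,M[...,0],M[...,1],cv2.INTER_CUBIC)
g=cv2.convertScaleAbs(o,alpha=1.3)
cv2.circle(g,(200,200),153,(0,255,0),1); cv2.drawMarker(g,(200,200),(0,0,255),0,12)
cv2.imwrite('pics/face.png',np.hstack([g,o]))
for n in("side","top"): cv2.imwrite(f"pics/{n}1.png",bot.camera(n)[:,:,::-1])
s=cv2.imread('pics/side1.png');t=cv2.imread('pics/top1.png')
cv2.imwrite('pics/b.png',np.hstack([cv2.resize(s[100:240,260:400],(400,400)),cv2.resize(t[110:250,190:330],(400,400))]))
E
```

```text
(no output)
```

View pics/face.png

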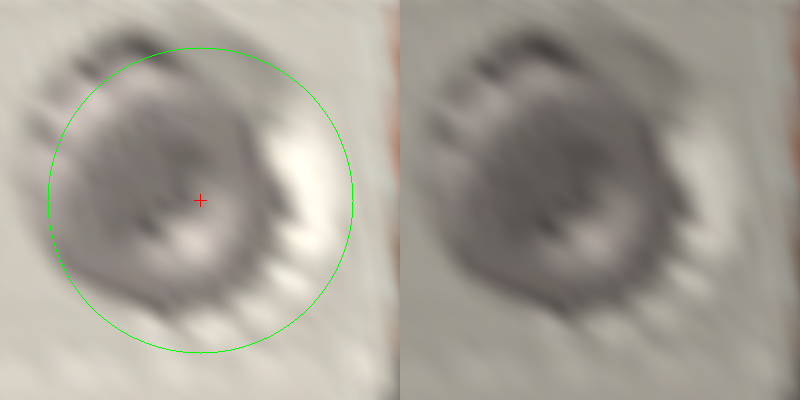

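View pics/b.png

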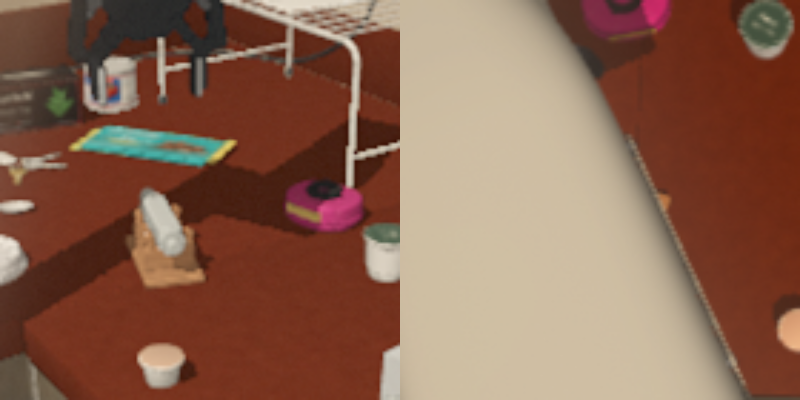

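The rectified face puts the sleeve about 5 mm towards holder −x, at roughly the middle's height (sleeve centre about (157,188), seat centre about (190,190)). The gripper hangs above the gauge, and the arm blocks the top view. Next I descend and grip.

Emit:
{"method": "step_arm", "body": {"targets": "1 0.012 -0.008 -0.06 0 0 -0.02; 1 0.012 -0.008 -0.13 0 0 -0.02; 1 0.012 -0.008 -0.19 0 0 -0.02; 1 0.012 -0.008 -0.23 0 0 -0.02; 1 0.012 -0.008 -0.26 0 0 -0.02; 1 0.012 -0.008 -0.271 0 0 -0.02; 1 0.012 -0.008 -0.271 0 0 -0.02; 1 0.012 -0.008 -0.271 0 0 -0.02"}}

```text
clock: 2.37
eef_pos: [0.4934, 0.2274, 0.0264]
tool_rot: [0.807, 0.59, 0.0, 0.0]
ft_force: [0.4, 0.7, 0.7]
grip_width: 0.0855
grasp_force: 0.0
```

```bash
python3 - <<'E'
from h import *
s=bot.camera('side')[:,:,::-1]
cv2.imwrite('pics/c.png',cv2.resize(s[140:220,260:380],(780,520),interpolation=cv2.INTER_CUBIC))
E
```

```text
(no output)
```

View pics/c.png

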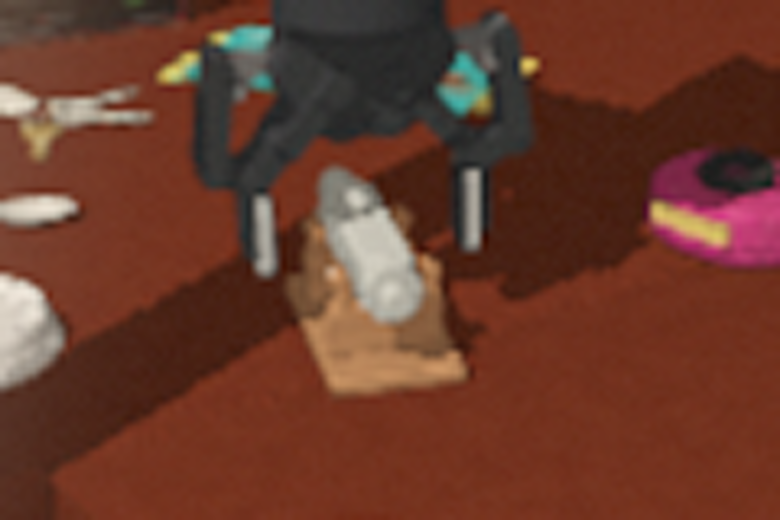

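The fingers straddle the handle between the posts, with tips at about (262,270) and (470,245). I close them.

Emit:
{"method": "step_arm", "body": {"targets": "-1 0 0 0 0 0 0; -1 0 0 0 0 0 0; -1 0 0 0 0 0 0; -1 0 0 0 0 0 0; -1 0 0 0 0 0 0; -1 0 0 0 0 0 0; -1 0 0 0 0 0 0; -1 0 0 0 0 0 0; -1 0 0 0 0 0 0; -1 0 0 0 0 0 0"}}

```text
clock: 3.25
eef_pos: [0.4937, 0.2274, 0.0266]
tool_rot: [0.808, 0.59, 0.001, 0.0]
ft_force: [0.7, -0.3, 5.6]
grip_width: 0.0231
grasp_force: 59.6
```

Emit:
{"method": "step_arm", "body": {"targets": "-1 0 0 0.04 0 0 0; -1 0 0 0.1 0 0 0; -1 0 0 0.17 0 0 0; -1 0 0 0.24 0 0 0; -1 0 -0.03 0.3 0 0 0; -1 0 -0.09 0.32 0 0 0.07; -1 0.01 -0.16 0.32 0 0 0.14; -1 0.01 -0.23 0.32 0 0 0.21; -1 0.02 -0.3 0.32 0 0 0.28; -1 0.02 -0.37 0.32 0 0 0.35"}}

```text
clock: 4.08
eef_pos: [0.5026, 0.0408, 0.185]
tool_rot: [0.718, 0.696, -0.001, -0.001]
ft_force: [0.8, -0.2, -3.1]
grip_width: 0.0234
grasp_force: 59.9
```

Emit:
{"method": "step_arm", "body": {"targets": "-1 0 -0.07 0 0 0 0.07; -1 0 -0.14 0 0 0 0.14; -1 0.007 -0.21 0 0 0 0.166; -1 0.007 -0.28 0 0 0 0.166; -1 0.007 -0.35 0 0 0 0.166; -1 0.007 -0.42 0 0 0 0.166; -1 0.007 -0.49 0 0 0 0.166; -1 0.007 -0.55 0 0 0 0.166; -1 0.007 -0.584 0 0 0 0.166; -1 0.007 -0.584 0 0 0 0.166"}}

```text
clock: 4.92
eef_pos: [0.5054, -0.2533, 0.1842]
tool_rot: [0.674, 0.738, -0.001, -0.001]
ft_force: [0.6, 0.9, -2.4]
grip_width: 0.0233
grasp_force: 59.9
```

Emit:
{"method": "step_arm", "body": {"targets": "-1 0.004 0.002 -0.06 0 0 0.01; -1 0.004 0.002 -0.13 0 0 0.01; -1 0.004 0.002 -0.2 0 0 0.01; -1 0.004 0.002 -0.25 0 0 0.01; -1 0.004 0.002 -0.28 0 0 0.01; -1 0.004 0.002 -0.292 0 0 0.01; -1 0.004 0.002 -0.292 0 0 0.01; -1 0.004 0.002 -0.292 0 0 0.01"}}

```text
clock: 5.58
eef_pos: [0.5087, -0.2483, 0.0401]
tool_rot: [0.669, 0.743, 0.0, -0.0]
ft_force: [-0.3, 0.1, -2.2]
grip_width: 0.0231
grasp_force: 59.8
```

```bash
python3 - <<'E'
from h import *
print(bot.get_obs())
s=bot.camera('side')[:,:,::-1];t=bot.camera('top')[:,:,::-1]
f=lambda i:cv2.resize(i,(400,400),interpolation=cv2.INTER_CUBIC)
cv2.imwrite('pics/d.png',np.hstack([f(s[200:280,370:450]),f(t[140:220,380:460])]))
E
```

```text
{'clock': 5.5833, 'joint_pos': array([-4.54187989e-01,  5.19932614e-01, -1.09118872e-01,  9.42236946e-01,
        1.79636075e-04,  1.01242139e+00]), 'joint_vel': array([-0.00209886, -0.02407988,  0.02896425,  0.00023588,  0.00025411,
       -0.00045517]), 'tau': array([ 1.78643485e-02, -4.62756193e+01,  2.10770792e+01,  8.11155187e-02,
        7.64557917e-03,  1.14695824e-03]), 'eef_pos': array([ 0.50870472, -0.24830464,  0.04008928]), 'tool_rot': array([ 6.69328554e-01,  7.42966498e-01,  1.85529710e-05, -2.61275294e-04]), 'ft_force': array([-0.34614546,  0.11837295, -2.15247293]), 'ft_torque': array([-0.0805554 , -0.01316506, -0.03048653]), 'grasp_force': 59.82865333557129, 'grip_width': 0.02309703157594061}
```

View pics/d.png

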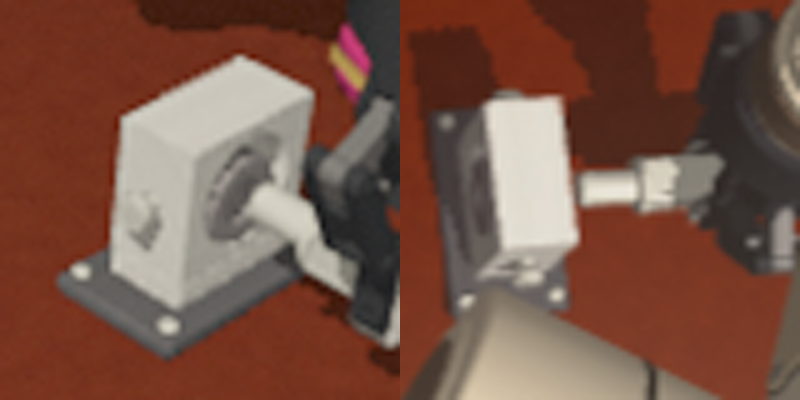

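The side view shows the go tip just short of the sleeve, at about (255,200) in the crop, with the axis lined up. I ease forward in small steps.

Emit:
{"method": "step_arm", "body": {"targets": "-1 -0.003 0 0 0 0 0; -1 -0.003 0.002 0 0 0 0; -1 -0.003 0.005 0 0 0 0; -1 -0.004 0.008 0 0 0 0; -1 -0.004 0.010 0 0 0 0; -1 -0.004 0.010 0 0 0 0"}}

```text
clock: 6.18
eef_pos: [0.5066, -0.2435, 0.0401]
tool_rot: [0.669, 0.743, 0.0, -0.0]
ft_force: [-0.2, 0.8, -2.4]
grip_width: 0.0227
grasp_force: 59.8
```

Emit:
{"method": "step_arm", "body": {"targets": "-1 0 0 -0.003 0 0 0; -1 0 0.003 -0.003 0 0 0; -1 0 0.006 -0.003 0 0 0; -1 -0.001 0.009 -0.003 0 0 0; -1 -0.001 0.012 -0.003 0 0 0; -1 -0.001 0.012 -0.003 0 0 0"}}

```text
clock: 6.68
eef_pos: [0.5062, -0.2391, 0.0387]
tool_rot: [0.67, 0.743, -0.001, 0.001]
ft_force: [-0.8, -4.5, -4.2]
grip_width: 0.0229
grasp_force: 59.7
```

Emit:
{"method": "step_arm", "body": {"targets": "-1 0 0.003 0 0 0 0; -1 0 0.005 0 0 0 0; -1 0 0.005 0 0 0 0; -1 0 0.005 0 0 0 0"}}

```text
clock: 7.02
eef_pos: [0.5062, -0.2391, 0.039]
tool_rot: [0.67, 0.742, -0.003, 0.003]
ft_force: [-1.1, -10.5, -4.5]
grip_width: 0.0233
grasp_force: 59.6
```

```bash
python3 -c "
from h import *
o=bot.get_obs();print(o['eef_pos'],o['ft_force'],o['ft_torque'])"
```

```text
[ 0.506177   -0.23907072  0.0390337 ] [ -1.08636113 -10.53093649  -4.54068473] [-2.14736083  0.24047381  0.18787119]
```

Emit:
{"method": "step_arm", "body": {"targets": "-1 0 -0.002 0 0 0 0; -1 0.002 -0.002 0 0 0 0; -1 0.004 -0.002 0 0 0 0; -1 0.006 -0.002 0 0 0 0; -1 0.006 -0.002 0 0 0 0"}}

```text
clock: 7.43
eef_pos: [0.5081, -0.2388, 0.0386]
tool_rot: [0.67, 0.742, -0.002, 0.001]
ft_force: [-3.5, -7.8, -1.9]
grip_width: 0.0235
grasp_force: 59.7
```

```bash
cat > o.py <<'E'
from h import *
o=bot.get_obs();a=np.radians(5.6);R=np.array([[np.cos(a),np.sin(a),0],[-np.sin(a),np.cos(a),0],[0,0,1]])
np.set_printoptions(precision=2,suppress=True)
print('gauge mid mm',R@(o['eef_pos']-[.503,-.1495,-.0174])*1e3,'F',R@o['ft_force'],'T',R@o['ft_torque'],o['grip_width'])
E
python3 o.py
```

```text
gauge mid mm [ -3.64 -89.37  55.96] F [-4.21 -7.41 -1.9 ] T [-1.52  0.67  0.3 ] 0.023455805131211142
```

Emit:
{"method": "step_arm", "body": {"targets": "-1 0 0 0.002 0 0 0; -1 0 0 0.004 0 0 0; -1 -0.001 0 0.006 0 0 0; -1 -0.002 0 0.007 0 0 0; -1 -0.002 0 0.007 0 0 0"}}

```text
clock: 7.85
eef_pos: [0.5085, -0.2389, 0.0421]
tool_rot: [0.67, 0.742, -0.002, 0.002]
ft_force: [0.3, -7.6, -6.4]
grip_width: 0.0232
grasp_force: 59.4
```

```bash
python3 o.py
```

```text
gauge mid mm [ -3.29 -89.48  59.48] F [-0.42 -7.55 -6.44] T [-1.73  0.07  0.01] 0.023219826330791192
```

Emit:
{"method": "step_arm", "body": {"targets": "-1 -0.002 0 0 0 0 0; -1 -0.004 0 0 0 0 0; -1 -0.006 0 -0.001 0 0 0; -1 -0.008 0 -0.001 0 0 0; -1 -0.008 0 -0.001 0 0 0"}}

```text
clock: 8.27
eef_pos: [0.5069, -0.2391, 0.0428]
tool_rot: [0.67, 0.742, -0.0, 0.004]
ft_force: [5.1, -7.2, -4.3]
grip_width: 0.0229
grasp_force: 60.0
```

```bash
python3 o.py
```

```text
gauge mid mm [ -4.88 -89.54  60.15] F [ 4.35 -7.64 -4.35] T [-1.53 -0.66 -0.24] 0.022879731080901865
```

Emit:
{"method": "step_arm", "body": {"targets": "-1 0 -0.008 0 0 0 0; -1 0.002 -0.008 -0.001 0 0 0; -1 0.002 -0.006 -0.001 0 0 0; -1 0.002 -0.003 -0.001 0 0 0; -1 0.002 0.001 -0.001 0 0 0; -1 0.002 0.002 -0.001 0 0 0; -1 0.002 0.002 -0.001 0 0 0"}}

```text
clock: 8.85
eef_pos: [0.5049, -0.2392, 0.0415]
tool_rot: [0.67, 0.742, -0.003, 0.003]
ft_force: [-0.4, -12.3, -3.5]
grip_width: 0.023
grasp_force: 59.7
```

```bash
python3 o.py
```

```text
gauge mid mm [ -6.82 -89.51  58.9 ] F [ -1.65 -12.23  -3.48] T [-2.4   0.59  0.29] 0.022974175336405774
```

```bash
python3 - <<'E'
from h import *
im=cv2.imread('pics/side0.png')[212:262,388:448]
b=cv2.resize(im,(720,600),interpolation=cv2.INTER_LANCZOS4)
l=cv2.cvtColor(b,cv2.COLOR_BGR2LAB);l[...,0]=cv2.createCLAHE(3,(2,2)).apply(l[...,0]);b=cv2.cvtColor(l,cv2.COLOR_LAB2BGR)
c=np.array([.503,-.1495]);a=np.radians(5.6);ex=np.array([np.cos(a),np.sin(a),0]);ey=np.array([-np.sin(a),np.cos(a),0])
P=lambda x,y,z:(proj('side',np.array([c[0],c[1],z/1e3])+ex*x/1e3+ey*y/1e3)-[388,212]+.5)*12
pl=lambda pts,col:cv2.polylines(b,[np.int32(pts)],True,col,1)
pl([P(-38,-19,88),P(38,-19,88),P(38,-19,10),P(-38,-19,10)],(0,255,0))
t=np.linspace(0,6.28,60);pl([P(26*np.cos(u),-19,55+26*np.sin(u)) for u in t],(0,255,0))
cv2.imwrite('pics/e.png',b)
E
```

```text
(no output)
```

View pics/e.png

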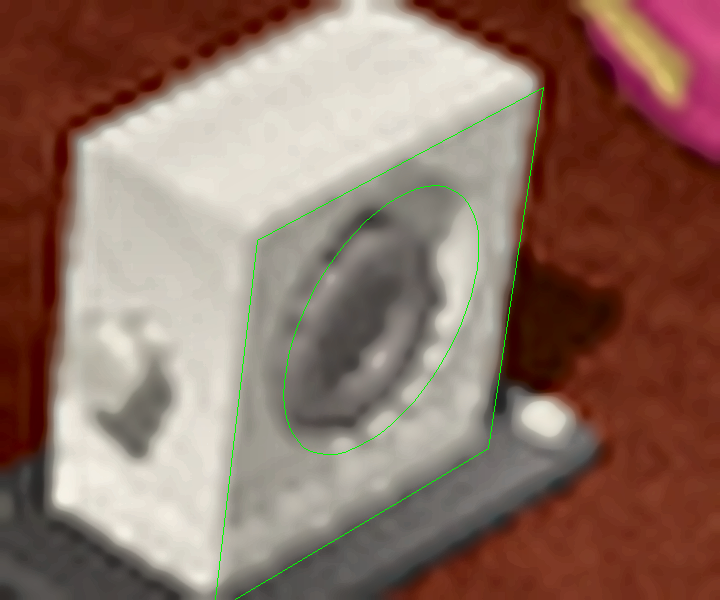

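The registered overlay puts the sleeve centre at about (360,322) against a seat centre of about (374,308). That places the bore left of and below the middle, around (-4.6, 53) mm. I hop there and probe.

Emit:
{"method": "step_arm", "body": {"targets": "-1 0 -0.010 0 0 0 0; -1 0.004 -0.010 -0.006 0 0 0; -1 0.004 -0.010 -0.012 0 0 0; -1 0.004 -0.010 -0.012 0 0 0; -1 0.004 -0.006 -0.012 0 0 0; -1 0.004 -0.003 -0.012 0 0 0; -1 0.004 0 -0.012 0 0 0; -1 0.004 0 -0.012 0 0 0"}}

```text
clock: 9.52
eef_pos: [0.5067, -0.2384, 0.035]
tool_rot: [0.67, 0.742, -0.003, 0.002]
ft_force: [-0.9, -10.8, -4.6]
grip_width: 0.0227
grasp_force: 59.4
```

```bash
python3 o.py
```

```text
gauge mid mm [ -4.94 -88.81  52.45] F [ -1.98 -10.66  -4.61] T [-2.11  0.42  0.23] 0.02274252100807093
```

Emit:
{"method": "step_arm", "body": {"targets": "-1 0.001 0 -0.001 0 0 0; -1 0.002 0 -0.002 0 0 0; -1 0.003 0 -0.003 0 0 0; -1 0.003 0 -0.003 0 0 0"}}

```text
clock: 9.85
eef_pos: [0.5085, -0.2345, 0.0333]
tool_rot: [0.669, 0.743, 0.0, -0.001]
ft_force: [0.4, -0.5, -3.5]
grip_width: 0.0232
grasp_force: 60.0
```

```bash
python3 o.py
```

```text
gauge mid mm [ -2.87 -85.11  50.68] F [ 0.34 -0.53 -3.49] T [0.02 0.01 0.02] 0.023206250790105777
```

It dropped in. Now I slide home along the bore.

Emit:
{"method": "step_arm", "body": {"targets": "-1 0 0.005 0 0 0 0; -1 -0.001 0.010 0 0 0 0; -1 -0.001 0.015 0 0 0 0; -1 -0.002 0.020 0 0 0 0; -1 -0.002 0.025 0 0 0 0; -1 -0.003 0.030 0 0 0 0; -1 -0.003 0.034 0 0 0 0; -1 -0.003 0.034 0 0 0 0"}}

```text
clock: 10.52
eef_pos: [0.507, -0.2177, 0.0335]
tool_rot: [0.669, 0.743, 0.0, -0.0]
ft_force: [-0.7, 0.1, -2.5]
grip_width: 0.0234
grasp_force: 60.0
```

```bash
python3 o.py
```

```text
gauge mid mm [ -2.66 -68.3   50.91] F [-0.64  0.19 -2.54] T [ 0.01 -0.02  0.01] 0.023444953873411292
```

Emit:
{"method": "step_arm", "body": {"targets": "-1 0 0.005 0 0 0 0; -1 -0.001 0.010 0 0 0 0; -1 -0.001 0.014 0 0 0 0; -1 -0.002 0.016 0 0 0 0; -1 -0.002 0.018 0 0 0 0; -1 -0.002 0.020 0 0 0 0; -1 -0.002 0.021 0 0 0 0; -1 -0.002 0.021 0 0 0 0"}}

```text
clock: 11.18
eef_pos: [0.506, -0.2091, 0.0336]
tool_rot: [0.67, 0.743, -0.001, 0.001]
ft_force: [-0.7, -6.1, -3.6]
grip_width: 0.0228
grasp_force: 59.8
```

```bash
python3 o.py
```

```text
gauge mid mm [ -2.79 -59.57  51.02] F [-1.25 -6.02 -3.59] T [-0.99  0.24  0.07] 0.022826735305824436
```

Emit:
{"method": "step_arm", "body": {"targets": "-1 0 0.001 0 0 0 0; -1 0 0.002 0 0 0 0; -1 0 0.002 0 0 0 0; -1 0 0.002 0 0 0 0; -1 0 0.002 0 0 0 0; -1 0 0.002 0 0 0 0"}}

```text
clock: 11.68
eef_pos: [0.506, -0.2091, 0.0337]
tool_rot: [0.67, 0.742, -0.002, 0.001]
ft_force: [-1.0, -7.6, -4.1]
grip_width: 0.0232
grasp_force: 59.7
```

Emit:
{"method": "step_arm", "body": {"targets": "-1 0 -0.005 0 0 0 0; -1 0.001 -0.015 0 0 0 0; -1 0.003 -0.03 0 0 0 0; -1 0.005 -0.045 0 0 0 0; -1 0.006 -0.06 0 0 0 0; -1 0.008 -0.08 0 0 0 0; -1 0.010 -0.10 0 0 0 0; -1 0.010 -0.10 0 0 0 0"}}

```text
clock: 12.35
eef_pos: [0.5116, -0.2593, 0.0336]
tool_rot: [0.67, 0.742, -0.0, 0.001]
ft_force: [0.7, 0.0, -2.0]
grip_width: 0.023
grasp_force: 60.0
```

```bash
python3 o.py
```

```text
gauge mid mm [  -2.15 -110.14   50.99] F [ 0.72 -0.05 -2.01] T [-0.03 -0.02  0.05] 0.022991485049292052
```

Emit:
{"method": "step_arm", "body": {"targets": "-1 0 0 0.06 0 0 0; -1 0 0 0.12 0 0 0; -1 0 0 0.17 0 0 0; -1 -0.004 0.04 0.18 0 0 0; -1 -0.01 0.11 0.18 0 0 0; -1 -0.02 0.18 0.18 0 0 0; -1 -0.03 0.25 0.18 0 0 0; -1 -0.036 0.32 0.18 0 0 0; -1 -0.041 0.38 0.18 0 0 0; -1 -0.041 0.406 0.18 0 0 0"}}

```text
clock: 13.18
eef_pos: [0.4893, -0.0503, 0.1235]
tool_rot: [0.668, 0.744, 0.0, -0.001]
ft_force: [1.1, -0.5, -2.8]
grip_width: 0.0232
grasp_force: 60.0
```

Emit:
{"method": "step_arm", "body": {"targets": "-1 0 0 0 0 0 0; -1 0 0 -0.02 0 0 0; -1 0 0 -0.07 0 0 0; -1 0 0 -0.12 0 0 0; -1 0 0 -0.16 0 0 0; -1 0 0 -0.18 0 0 0; -1 0 0 -0.18 0 0 0; -1 0 0 -0.18 0 0 0"}}

```text
clock: 13.85
eef_pos: [0.4903, -0.0545, 0.033]
tool_rot: [0.67, 0.742, -0.0, -0.001]
ft_force: [0.0, 0.3, -2.5]
grip_width: 0.0236
grasp_force: 59.9
```

```bash
python3 o.py
```

```text
gauge mid mm [-3.36 95.76 50.45] F [ 0.07  0.26 -2.47] T [-0.01 -0.03 -0.  ] 0.023641354506141844
```

Emit:
{"method": "step_arm", "body": {"targets": "-1 0.001 -0.006 0.001 0 0 0; -1 0.002 -0.012 0.001 0 0 0; -1 0.003 -0.018 0.001 0 0 0; -1 0.003 -0.024 0.001 0 0 0; -1 0.004 -0.030 0.001 0 0 0; -1 0.005 -0.034 0.001 0 0 0; -1 0.005 -0.038 0.001 0 0 0; -1 0.005 -0.038 0.001 0 0 0"}}

```text
clock: 14.52
eef_pos: [0.4931, -0.0732, 0.0341]
tool_rot: [0.67, 0.743, -0.0, 0.0]
ft_force: [0.6, -0.2, -3.2]
grip_width: 0.023
grasp_force: 59.9
```

```bash
python3 o.py
```

```text
gauge mid mm [-2.37 76.92 51.47] F [ 0.58 -0.3  -3.18] T [ 0.02  0.03 -0.04] 0.022971939500301585
```

The nose is in the bore with no load. I press the land onto the mouth.

Emit:
{"method": "step_arm", "body": {"targets": "-1 0 -0.003 0 0 0 0; -1 0 -0.006 0 0 0 0; -1 0.001 -0.008 0 0 0 0; -1 0.001 -0.010 0 0 0 0; -1 0.001 -0.012 0 0 0 0; -1 0.001 -0.013 0 0 0 0; -1 0.001 -0.013 0 0 0 0"}}

```text
clock: 15.1
eef_pos: [0.4935, -0.0775, 0.034]
tool_rot: [0.669, 0.743, 0.001, -0.001]
ft_force: [0.2, 6.1, -0.5]
grip_width: 0.0232
grasp_force: 60.1
```

```bash
python3 o.py
```

```text
gauge mid mm [-2.42 72.56 51.44] F [ 0.78  6.1  -0.47] T [ 1.16 -0.07  0.11] 0.023241116306603523
```

Emit:
{"method": "step_arm", "body": {"targets": "-1 0 -0.001 0 0 0 0; -1 0 -0.002 0 0 0 0; -1 0 -0.002 0 0 0 0"}}

```text
clock: 15.35
eef_pos: [0.4935, -0.0775, 0.0341]
tool_rot: [0.669, 0.744, 0.002, -0.002]
ft_force: [0.3, 8.5, -1.3]
grip_width: 0.0226
grasp_force: 60.2
```

Emit:
{"method": "step_arm", "body": {"targets": "-1 0 -0.002 0 0 0 0; -1 0 -0.002 0 0 0 0; -1 0 -0.002 0 0 0 0; -1 0 -0.002 0 0 0 0; -1 0 -0.002 0 0 0 0; -1 0 -0.002 0 0 0 0; -1 0 -0.002 0 0 0 0; -1 0 -0.002 0 0 0 0; -1 0 -0.002 0 0 0 0; -1 0 -0.002 0 0 0 0"}}

```text
clock: 16.18
eef_pos: [0.4934, -0.0775, 0.0341]
tool_rot: [0.668, 0.744, 0.003, -0.003]
ft_force: [-1.6, 10.7, -0.6]
grip_width: 0.0237
grasp_force: 60.3
```

Emit:
{"method": "step_arm", "body": {"targets": "-1 0 0 0 0 0 0; -1 0 0 0 0 0 0; -1 0 0 0 0 0 0; -1 0 0 0 0 0 0; -1 0 0 0 0 0 0; -1 0 0 0 0 0 0; -1 0 0 0 0 0 0; -1 0 0 0 0 0 0"}}

```text
clock: 16.85
eef_pos: [0.4934, -0.0775, 0.0341]
tool_rot: [0.668, 0.744, 0.003, -0.003]
ft_force: [-0.2, 11.8, 0.6]
grip_width: 0.0232
grasp_force: 60.3
```

Emit:
{"method": "step_arm", "body": {"targets": "-1 0 0.005 0 0 0 0; -1 -0.001 0.012 0 0 0 0; -1 -0.002 0.02 0 0 0 0; -1 -0.004 0.04 0 0 0 0; -1 -0.006 0.06 0 0 0 0; -1 -0.008 0.08 0 0 0 0; -1 -0.008 0.08 0.02 0 0 0; -1 -0.008 0.08 0.08 0 0 0; -1 -0.008 0.08 0.14 0 0 0; -1 -0.008 0.08 0.2 0 0 0"}}

```text
clock: 17.68
eef_pos: [0.489, -0.041, 0.1355]
tool_rot: [0.669, 0.743, -0.0, -0.0]
ft_force: [0.5, -0.1, -2.2]
grip_width: 0.0228
grasp_force: 59.8
```

Emit:
{"method": "step_arm", "body": {"targets": "-1 0.001 0.05 0 0 0 -0.06; -1 0.002 0.11 0 0 0 -0.13; -1 0.003 0.18 0 0 0 -0.2; -1 0.004 0.25 0 0 0 -0.27; -1 0.006 0.32 0 0 0 -0.34; -1 0.008 0.39 0 0 0 -0.41; -1 0.009 0.46 0 0 0 -0.48; -1 0.009 0.51 0 0 0 -0.524; -1 0.009 0.536 0 0 0 -0.524; -1 0.009 0.536 0 0 0 -0.524"}}

```text
clock: 18.52
eef_pos: [0.494, 0.2297, 0.1345]
tool_rot: [0.806, 0.592, 0.001, -0.0]
ft_force: [0.3, 0.1, -2.6]
grip_width: 0.0229
grasp_force: 59.9
```

Emit:
{"method": "step_arm", "body": {"targets": "-1 0 0 -0.02 0 0 0; -1 0 0 -0.06 0 0 0; -1 0 0 -0.1 0 0 0; -1 0 0 -0.13 0 0 0; -1 0 0 -0.13 0 0 0; -1 0 0 -0.13 0 0 0"}}

```text
clock: 19.02
eef_pos: [0.493, 0.2247, 0.0679]
tool_rot: [0.808, 0.59, -0.002, -0.0]
ft_force: [-0.8, -0.6, -2.6]
grip_width: 0.0235
grasp_force: 59.9
```

Emit:
{"method": "step_arm", "body": {"targets": "-1 0.001 0.005 -0.01 0 0 0; -1 0.001 0.005 -0.02 0 0 0; -1 0.001 0.005 -0.04 0 0 0; -1 0.001 0.005 -0.055 0 0 0; -1 0.001 0.005 -0.07 0 0 0; -1 0.001 0.005 -0.078 0 0 0; -1 0.001 0.005 -0.081 0 0 0; -1 0.001 0.005 -0.081 0 0 0; -1 0.001 0.005 -0.081 0 0 0"}}

```text
clock: 19.77
eef_pos: [0.4947, 0.2293, 0.0285]
tool_rot: [0.807, 0.59, 0.0, 0.0]
ft_force: [0.8, -0.2, -1.6]
grip_width: 0.023
grasp_force: 59.9
```

Emit:
{"method": "step_arm", "body": {"targets": "-1 -0.001 -0.003 0 0 0 0; -1 -0.002 -0.003 -0.002 0 0 0; -1 -0.002 -0.003 -0.004 0 0 0; -1 -0.002 -0.003 -0.004 0 0 0; -1 -0.002 -0.003 -0.004 0 0 0"}}

```text
clock: 20.18
eef_pos: [0.4937, 0.2278, 0.0267]
tool_rot: [0.807, 0.59, 0.0, 0.0]
ft_force: [0.2, -0.1, -1.6]
grip_width: 0.0229
grasp_force: 60.2
```

Emit:
{"method": "step_arm", "body": {"targets": "-1 0 0 -0.001 0 0 0; -1 0 0 -0.001 0 0 0; -1 0 0 -0.001 0 0 0"}}

```text
clock: 20.43
eef_pos: [0.4937, 0.2278, 0.0267]
tool_rot: [0.807, 0.59, 0.0, 0.0]
ft_force: [-1.8, -0.8, 4.9]
grip_width: 0.0231
grasp_force: 60.8
```

Seated: the force is now upward. I release and rise.

Emit:
{"method": "step_arm", "body": {"targets": "-0.2 0 0 0 0 0 0; 0.2 0 0 0 0 0 0; 0.6 0 0 0 0 0 0; 1 0 0 0 0 0 0; 1 0 0 0 0 0 0; 1 0 0 0 0 0 0; 1 0 0 0 0 0 0; 1 0 0 0 0 0 0; 1 0 0 0 0 0 0; 1 0 0 0 0 0 0"}}

```text
clock: 21.27
eef_pos: [0.4936, 0.2277, 0.026]
tool_rot: [0.807, 0.59, -0.0, 0.0]
ft_force: [0.0, -0.2, -0.0]
grip_width: 0.0857
grasp_force: 0.0
```

Emit:
{"method": "step_arm", "body": {"targets": "1 0 0 0.02 0 0 0; 1 0 0 0.06 0 0 0; 1 0 0 0.12 0 0 0; 1 0 0 0.18 0 0 0; 1 0 0 0.24 0 0 0; 1 0 0 0.3 0 0 0; 1 0 0 0.3 0 0 0; 1 0 0 0.3 0 0 0"}}

```text
clock: 21.93
eef_pos: [0.4951, 0.2285, 0.1791]
tool_rot: [0.807, 0.59, 0.003, 0.001]
ft_force: [-0.4, -0.3, 0.3]
grip_width: 0.0852
grasp_force: 0.0
```

```bash
python3 - <<'E'
from h import *
s=bot.camera('side')[:,:,::-1]
cv2.imwrite('pics/f.png',cv2.resize(s[130:290,250:450],(750,600),interpolation=cv2.INTER_CUBIC))
E
```

```text
(no output)
```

View pics/f.png

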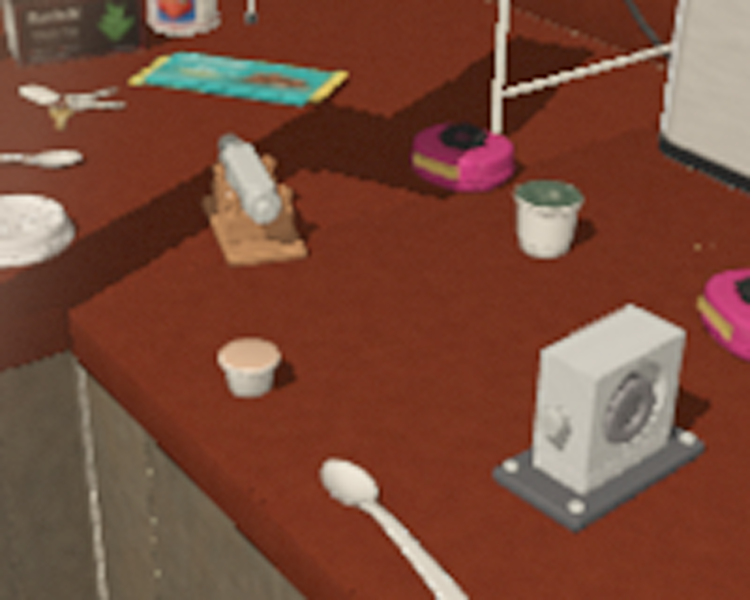

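The gauge lies in its rest at about (250,185), the bystanders in view look undisturbed, and the gripper is clear.

```bash
python3 -c "
from workcell import bot
print(bot.job_done())"
```

```text
the job is handed in; nothing more can be done
None
```

The go end slid fully home to its collar, the no-go land was stopped at the mouth (about 8–12 N, held for over a second), the gauge is back in its rest, and the job was handed in at about 22 s; the highest port force I read was about 12 N.

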